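# Take the squeeze-tab cap off the tuning-fork jar

### The arm

A 7-joint arm with a two-finger parallel gripper is mounted at the origin on the work surface. World frame = base frame: x ahead of the robot, y to its left, z up, the work surface at z = 0. Lengths are in m, angles in rad, forces in N, time in s.
With the tool pointing down it reaches from about 0.425 to 0.825 m from the base axis. Payload 3.6 kg.
Tool frame: the origin (TCP) lies midway between the tips of the shut fingers; the grasp point (between the pads) lies 19 mm behind it (tcp_to_grasp is the distance from the TCP to the grasp point, in m); z points along the fingers, y is the direction in which the jaws open and shut (so a half turn about z gives the same grasp; the last joint's range is limited). The gripper opens to 85 mm and grips with 20 to 120 N. Pads are 22 mm wide; open, the fingers measure 114 mm over their backs; the gripper's body (76 mm by 85 mm) begins 54 mm behind the grasp point. The pads swing forward as they close: fully open they stand 13 mm farther back than shut.
Start: joints at [1.21, 0.615, -0.013, 1.423, 0.008, 1.103, -0.04], TCP at [0.213, -0.614, 0.231] pointing down, gripper open.
Joint ranges: [-3.12, 3.12], [-0.3, 2.06], [-1.34, 1.32], [0.26, 2.42], [-1.36, 4.5], [0.01, 1.98], [-2.84, 2.84]. Speed limits (rad/s): [2.79, 2.79, 3.14, 3.14, 3.14, 3.14, 3.14].

### API

Orientations are given as a 3x3 rotation matrix whose columns are the frame's x, y, z axes.
In Python, from workcell import get_state, read_camera, hand_in, tcp_to_grasp gives the robot as it stands.
- The arm moves only by the tool move_arm, never from a script. Its argument "motion" is text: rows parted by semicolons, each of 7 numbers parted by spaces: the shift along the world's x, y, z each as a share of 400 mm, from -1 to 1, then the turn, a rotation vector about the world's x, y, z each as a share of 1.5 rad, from -1 to 1, then the closure in counts, from 0 (fully open) to 255 (shut). In form: dx dy dz rx ry rz claw; .... A call has 1 to 5 rows; each row is the pose to reach, as a shift and turn from the pose commanded when the call began; what a row does not reach only later rows make up. A row lasts 1/10 s, in which the tool goes at most 50 mm and 8.59 degrees, less where a joint would pass 70% of its speed; a pose out of reach is approached as far as the arm can. A call with a number of a shift or a turn outside -1 to 1 is refused whole. A call with a gripper value outside its range is refused whole. The fingers move at their own pace and stop on an object; "force" is the grip in N (left out, the last holds). Time passes only in rows, so rows that repeat a pose let the fingers close. It gives the time, the measured TCP pose, the force and the opening at its end, in the units of the state.
- get_state(): the state, without advancing time (a new reading comes with each control period).
- read_camera(name): name is "scene" or "side" or "wrist"; returns a dict with "pixels" (384x512x3 uint8, red, green, blue), "range_z" (384x512 float32, m along the optical axis (not along the pixel's ray), 0 where there is no reading), "fx", "fy", "cx", "cy" (pixels), "world_from_camera" (4x4, takes a point from camera to world coordinates); the wrist camera has in their place "mount" (4x4, takes a point from camera to tool coordinates, whose origin is the TCP and whose axes are the flange's). Camera axes: x right, y down, z forward; pixel columns grow to the right and rows downward; lengths in m; the calibration is good to about 2 mm. The wrist camera is an equidistant fisheye: a pixel r from the principal point sees the ray r / f radians off the axis. A picture is of the moment at which its call begins: read the wrist's pose just before it.
- hand_in(): hands the job in, once; it reports no verdict.
The state is a dict: "time": time; "joint_pos": joint angles; "joint_velocities": joint speeds; "joint_efforts": joint torques, N m; "tcp_pos": TCP position; "tcp_rot": TCP orientation; "wrist_force": force on the tool from outside, world axes, zero at the start; "wrist_torque": the same for the moment, N m; "grip_width": opening from 0.0 (shut) to 1.0 (fully open).
Only numpy, scipy, OpenCV 4.12 (cv2) and the standard library are available. Lean on these libraries where they do the work, as an engineer would, in place of code of your own. Each camera call takes 0.05 s, during which the arm holds its last target. There are 200 camera calls.

### The job

Open the tuning-fork jar: squeeze the two side tabs of its cap inward and, keeping them squeezed, turn the cap anticlockwise until you feel it come up against its stop, then lift it off and set it down, open end down, in the white tray. Be gentle: the neck is glass, so do not wrench or pull hard on it, do not drop the cap, and do not disturb the other things on the shelf.

Things in the scene. Friction and masses are not known exactly. Their poses are not given: they have to be found in the camera images.
- cap_mid (a point): Aluminium cap on the fork jar, the thing to take off: round, knurled, 47 mm across, 33 mm tall, about 90 g, open below. Point: on its axis half-way up (16.5 mm above its lower edge); z up. Steel tabs stand at its +y and -y sides, pivoted level with this point. Both must be squeezed flat, and kept so until the cap is off, or their claws catch under the neck's lugs.
- tab_l (a point): Paddle of the cap's +y tab, centre of its outer face, 9.5 mm above the pivot. It is 20 mm wide (along the cap's x), 17 mm tall, its top edge 1.5 mm above the cap's top. At rest both lean out 19 degrees, 67 mm across the top edges; squeezed flat they stand upright, 55 mm across, at a hard stop. Each takes 5 to 10 N to go flat; squeezing also drags the cap down a few N.
- tab_r (a point): The same on the cap's -y tab. Below each pivot is a claw arm, 47 mm across the pair at rest, that swings out as the paddle goes in, to 57 mm across at the cap's lower edge: a grip must bear on the paddles, not on the arms (fingers may hang down past the arms to about 8 mm above the cap's lower edge).
- jar_rim (a point): Centre of the rim of the jar's glass neck, on the jar's axis, z up; hidden by the cap, whose point is 10.5 mm below it while seated. The cap has about 1 mm side play and 1 mm lift. Tabs squeezed, it turns anticlockwise (seen from above) almost freely up to a solid stop 22 to 83 degrees on (no yaw shows it). It lifts straight off only within about 6 degrees of the stop.
- jar: The glass jar in its iron foot, 104 mm square, bolted down: it does not move. Origin: centre of the foot's underside, on the shelf, 138 mm below the rim. Glass 66 mm across, its shoulder begins 40 mm below the rim. A brass bayonet collar (lugs, stops, latch teeth) is cemented on the glass neck: a light touch, about 0.1 N m, is plenty to feel the stop; hard turning or pulling breaks it loose.
- tray_in (a point): Centre of the inner floor of the white enamelled tray on the shelf: 150 mm square outside, 3 mm walls, rim 8 mm above this floor; x and y run along its sides. Fixed. The cap standing in it on its open end has its point 16.5 mm above this floor.
- pillar: Bystander: cracked white ceramic insulator pillar, ribbed, 48 mm across, 68 mm tall, loose; origin at the centre of its underside.
- pitch_pipe: Bystander: round brass pitch pipe lying flat on the shelf, 60 mm across, 12 mm thick, loose; origin at the centre of its underside.
- ear_trumpet: Bystander: dented tin ear trumpet standing on its bell, 86 mm across at the foot, 112 mm tall, loose; origin at the centre of its underside.
- tubes: Bystander: two glass resonance tubes, 150 mm long, side by side on a fixed wooden cradle, 48 mm tall in all, 86 mm wide; origin at the centre of its underside. The iron shelf top is 40 mm above the table; a brass gate 40 mm tall runs along its edge on the robot's side.
Mind the look-alikes: they are no part of the job. What is shaped like the part that bears cap_mid but blue or turquoise is not meant.

How it is judged:
By the outcome, as a careful person would: the job done as asked, in the order asked, and still so for the second after the job is handed in, with the robot touching nothing.
It also fails if it takes over 72 s, if anything falls off the work surface, if the arm or the gripper's body presses on something with over 40 N, if the wrist force passes 120 N, or if a joint passes its speed limit or range.

## Working session

There is one attempt and no reset: what is moved stays moved. The work goes in short steps, Python scripts to look and compute and a tool call to move; the robot and the scene stay as the last step left them, time stands still between calls to the robot, and variables do not carry over. Pictures are saved under pics/ and viewed, about 8 in all and at most 12, crops included, and the job is handed in when it is done.

Besides the shell and the picture viewer there is one more tool, called after "Call:" as name(argument=value, ...) on one line, values as JSON. move_arm: Moves the arm, as the interface text tells. Shift numbers are shares of 400 mm and turn numbers shares of 1.5 rad, none past 1 either way. Its arguments: {"type":"object","properties":{"motion":{"type":"string"},"force":{"type":"number"}},"required":["motion"]}

```bash
mkdir -p pics; ls; cat > h.py <<'E'
import numpy as np, cv2
from workcell import *
def shot(n,tag):
    s=get_state(); c=read_camera(n); np.savez(f'pics/{tag}.npz',**{k:v for k,v in c.items()},tp=s['tcp_pos'],tr=s['tcp_rot'])
    cv2.imwrite(f'pics/{tag}.png',cv2.cvtColor(c['pixels'],cv2.COLOR_RGB2BGR)); return c
def W(c,u,v,z=None):
    d=z or c['range_z'][int(round(v)),int(round(u))]
    p=np.array([(u-c['cx'])/c['fx']*d,(v-c['cy'])/c['fy']*d,d,1]); return (c['world_from_camera']@p)[:3]
E
python3 - <<'E'
from h import *
a=shot('scene','s0');b=shot('side','d0')
im=cv2.hconcat([cv2.imread('pics/s0.png'),cv2.imread('pics/d0.png')])
cv2.imwrite('pics/both.png',cv2.resize(im,(800,300)))
for c in (a,b): print(c['fx'],c['world_from_camera'].round(3))
s=get_state();print({k:np.round(v,3) for k,v in s.items()},tcp_to_grasp)
E
```

```text
pics
351.20184517343364 [[-0.042  0.672 -0.739  1.297]
 [ 0.999  0.012 -0.046  0.177]
 [-0.022 -0.74  -0.672  0.873]
 [ 0.     0.     0.     1.   ]]
457.8930373410808 [[-0.928 -0.277  0.248  0.126]
 [-0.372  0.668 -0.644  1.002]
 [ 0.012 -0.691 -0.723  1.126]
 [ 0.     0.     0.     1.   ]]
{'time': np.float64(0.1), 'joint_pos': array([ 1.211,  0.616, -0.013,  1.425,  0.008,  1.103, -0.04 ]), 'joint_velocities': array([ 0.   , -0.002,  0.002, -0.003, -0.   ,  0.001, -0.001]), 'joint_efforts': array([ 2.0000e-03, -4.7038e+01,  2.6000e-01, -1.7157e+01,  1.0000e-02,
        6.0000e-03,  0.0000e+00]), 'tcp_pos': array([ 0.213, -0.613,  0.23 ]), 'tcp_rot': array([[ 0.945,  0.328, -0.001],
       [ 0.328, -0.945,  0.002],
       [-0.   , -0.002, -1.   ]]), 'wrist_force': array([-0.161, -0.528, -0.369]), 'wrist_torque': array([ 0.001, -0.013, -0.017]), 'grip_width': np.float64(1.002)} 0.0187
```

View pics/s0.png

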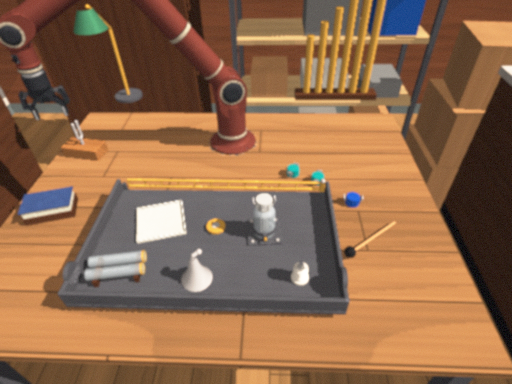

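View pics/d0.png

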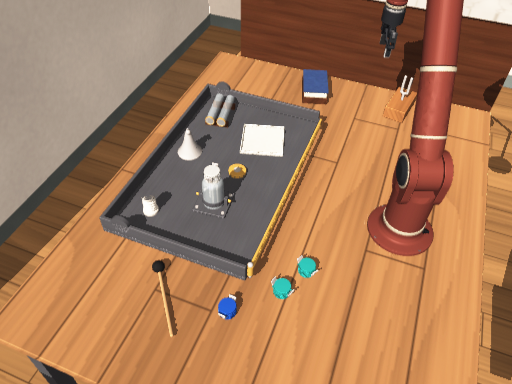

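The scene shows the grey cap on the jar at scene (264,200) and side (212,170). The look-alikes are turquoise caps at scene (293,170) and (318,176), and a blue cap at (352,200). The white pillar at scene (300,272) is a bystander. The tray is at scene (161,221). I choose the grey cap on the jar and check it in a close crop.

```bash
python3 - <<'E'
from h import *
a=cv2.imread('pics/s0.png')[180:250,229:299]; b=cv2.imread('pics/d0.png')[150:220,177:247]
cv2.imwrite('pics/crop.png',cv2.hconcat([cv2.resize(x,(400,400),interpolation=2) for x in(a,b)]))
for n in 'sd':
    c=dict(np.load(f'pics/{n}0.npz'))
    z=c['range_z'];v,u=np.mgrid[:384,:512]
    P=np.stack([(u-c['cx'])/c['fx']*z,(v-c['cy'])/c['fy']*z,z,np.ones_like(z)],-1)@c['world_from_camera'].T
    P=P[...,:3]; r={'s':(185,260,240,290),'d':(155,225,185,240)}[n]
    q=P[r[0]:r[1],r[2]:r[3]].reshape(-1,3)
    print(n,'zmax',q[:,2].max())
    for lo,hi in((.178,.2),(.165,.178),(.15,.165),(.1,.14)):
        k=q[(q[:,2]>lo)&(q[:,2]<hi)]
        if len(k): print(lo,len(k),k.mean(0).round(4),k.min(0).round(4),k.max(0).round(4))
    r={'s':(200,245,132,190),'d':(122,158,238,288)}[n]
    px=c['pixels'][r[0]:r[1],r[2]:r[3]].astype(int); m=px.min(-1)>170
    k=P[r[0]:r[1],r[2]:r[3]][m]; print('tray',len(k),k.min(0).round(3),k.max(0).round(3),np.median(k,0).round(4),cv2.minAreaRect(k[:,:2].astype(np.float32)))
E
```

```text
s zmax 0.873284059305675
0.178 184 [0.5693 0.1525 0.1835] [0.5445 0.1199 0.1782] [0.5898 0.1861 0.1875]
0.165 79 [0.5808 0.1534 0.1723] [0.5575 0.1258 0.1651] [0.5923 0.1833 0.1779]
0.15 53 [0.5846 0.1538 0.1579] [0.5734 0.1314 0.1506] [0.5911 0.1749 0.1644]
0.1 243 [0.5901 0.1535 0.123 ] [0.5543 0.1214 0.1005] [0.6016 0.1843 0.1399]
tray 1689 [ 0.423 -0.278  0.037] [1.297 0.177 0.873] [ 0.5292 -0.1859  0.0434] ((0.882296085357666, -0.05646955966949463), (0.9391347765922546, 0.15992361307144165), 19.703908920288086)
d zmax 1.1261532114354158
0.178 201 [0.5627 0.1557 0.1842] [0.5397 0.1199 0.1783] [0.5871 0.1875 0.1902]
0.165 41 [0.5522 0.1703 0.1721] [0.5397 0.1524 0.1659] [0.5808 0.1845 0.1778]
0.15 38 [0.5558 0.1694 0.1584] [0.5386 0.1459 0.1512] [0.5828 0.1786 0.1638]
0.1 230 [0.5527 0.175  0.1222] [0.5297 0.1321 0.1   ] [0.5934 0.1908 0.1397]
tray 1228 [ 0.126 -0.278  0.036] [0.616 1.002 1.126] [ 0.524  -0.1829  0.0447] ((0.3568915128707886, 0.3767860233783722), (0.14940646290779114, 1.3301620483398438), 16.834121704101562)
```

View pics/crop.png

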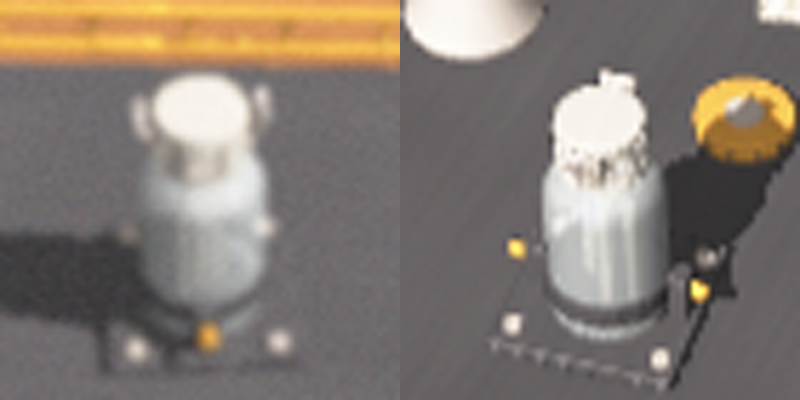

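The crop confirms it: a metal-white cap on the jar, with tabs at left (140,115) and right (263,105) in the scene half. I now move above it to look with the wrist camera.

Call:
move_arm(motion="0.4 0.4 0.2 0 0 -0.22 0;0.4 0.4 0.2 0 0 -0.22 0;0.4 0.4 0.2 0 0 -0.22 0;0.4 0.4 0.2 0 0 -0.22 0;0.4 0.4 0.2 0 0 -0.22 0", force=20)

```text
time: 0.6
tcp_pos: [0.3755, -0.4512, 0.3119]
tcp_rot: [[1.0, 0.007, 0.001], [0.007, -1.0, 0.001], [0.001, -0.001, -1.0]]
wrist_force: [0.8, -1.0, -0.3]
grip_width: 1.002
```

Call:
move_arm(motion="0.15 0.6 0 0 0 0 0;0.15 0.6 0 0 0 0 0;0.15 0.6 0 0 0 0 0;0.15 0.6 0 0 0 0 0;0.15 0.6 0 0 0 0 0")

```text
time: 1.1
tcp_pos: [0.4329, -0.2116, 0.3111]
tcp_rot: [[1.0, 0.004, -0.0], [0.004, -1.0, 0.001], [-0.0, -0.001, -1.0]]
wrist_force: [1.2, -0.6, 0.5]
grip_width: 0.999
```

Call:
move_arm(motion="0.15 0.6 0 0 0 0 0;0.15 0.6 0 0 0 0 0;0.15 0.6 0 0 0 0 0;0.15 0.6 0 0 0 0 0;0.15 0.6 0 0 0 0 0")

```text
time: 1.6
tcp_pos: [0.4928, 0.0282, 0.3111]
tcp_rot: [[1.0, 0.004, -0.0], [0.004, -1.0, 0.0], [-0.0, -0.0, -1.0]]
wrist_force: [1.6, -1.1, -0.9]
grip_width: 1.001
```

Call:
move_arm(motion="0.18 0.314 0 0 0 0 0;0.18 0.314 0 0 0 0 0;0.18 0.314 0 0 0 0 0;0.18 0.314 0 0 0 0 0;0.18 0.314 0 0 0 0 0")

```text
time: 2.1
tcp_pos: [0.5645, 0.1523, 0.3101]
tcp_rot: [[1.0, 0.006, -0.002], [0.006, -1.0, -0.001], [-0.002, 0.001, -1.0]]
wrist_force: [-0.1, -1.0, -0.5]
grip_width: 1.0
```

```bash
python3 - <<'E'
from h import *
c=shot('wrist','w0'); s=get_state()
print(s['time'],s['tcp_pos'].round(4),s['tcp_rot'].round(4),s['joint_pos'].round(3),c['fx'],c['cx'],c['cy'],c['mount'].round(4))
E
```

```text
2.15 [0.5646 0.1505 0.3105] [[ 1.      0.0033 -0.0016]
 [ 0.0033 -1.     -0.0017]
 [-0.0016  0.0017 -1.    ]] [-0.194  0.452 -0.165  1.492  0.078  1.206 -1.938] 297.3186396354542 249.52985416583442 196.81049907190214 [[ 1.000e-04 -9.603e-01 -2.789e-01  7.130e-02]
 [ 1.000e+00 -5.000e-04  2.100e-03  7.000e-04]
 [-2.200e-03 -2.789e-01  9.603e-01 -1.428e-01]
 [ 0.000e+00  0.000e+00  0.000e+00  1.000e+00]]
```

View pics/w0.png

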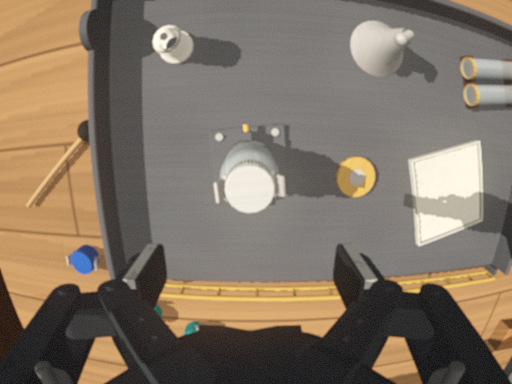

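The wrist view shows the cap disc at about (249,188), with tabs at about (217,192) and (281,186). The tray corners are at about (408,160), (482,141), (484,213) and (418,245).

```bash
python3 - <<'E'
from h import *
im=cv2.imread('pics/w0.png')
cv2.imwrite('pics/wc.png',cv2.resize(im[160:220,205:295],(800,533),interpolation=2))
cat='''
def WF(c,u,v,z=None,zw=None):
    x,y=(u-c['cx'])/c['fx'],(v-c['cy'])/c['fy']; t=np.hypot(x,y)
    d=np.array([x*np.sin(t)/t,y*np.sin(t)/t,np.cos(t)])
    R=c['tr']@c['mount'][:3,:3]; o=c['tp']+c['tr']@c['mount'][:3,3]
    d=R@d; f=R[:,2]
    k=(zw-o[2])/d[2] if zw is not None else (z or c['range_z'][int(round(v)),int(round(u))])/(d@f)
    return o+k*d
'''
open('h.py','a').write(cat); exec(cat)
c=dict(np.load('pics/w0.npz'))
print('tray rim');T=[WF(c,u,v,zw=.051) for u,v in((408,160),(482,141),(484,213),(418,245))];print(np.round(T,4),np.mean(T,0))
print([WF(c,u,v).round(4) for u,v in((445,190),(430,180),(460,200),(249,185),(300,100))])
E
```

```text
tray rim
[[ 0.5777 -0.0886  0.051 ]
 [ 0.6197 -0.2448  0.051 ]
 [ 0.4898 -0.282   0.051 ]
 [ 0.4351 -0.1353  0.051 ]] [ 0.53057855 -0.1876779   0.051     ]
[array([ 0.5301, -0.1769,  0.0439]), array([ 0.5462, -0.1412,  0.0436]), array([ 0.5125, -0.2173,  0.0434]), array([0.5691, 0.1514, 0.1845]), array([0.6548, 0.0814, 0.0393])]
```

View pics/wc.png

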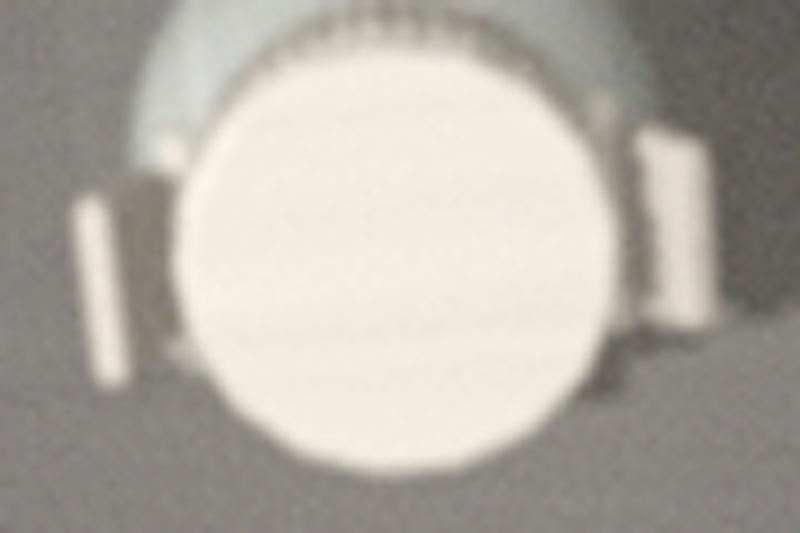

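The crop shows the disc spanning (175–615, 47–473). The left tab's outer top edge runs (74,200)–(98,388) and the right tab's runs (708,140)–(720,325).

```bash
python3 - <<'E'
from h import *
c=dict(np.load('pics/w0.npz'))
f=lambda x,y,z:WF(c,205+(x+.5)/8.889-.5,160+(y+.5)/8.889-.5,zw=z)
L=[f(74,200,.1855),f(98,388,.1855)];R=[f(708,140,.1855),f(720,325,.1855)]
print('disc',[f(*p,.184).round(4) for p in((395,260),(175,255),(615,255),(395,47),(395,473))])
l,r=np.mean(L,0),np.mean(R,0);print(np.round(L,4),np.round(R,4),l,r,(l+r)/2,np.linalg.norm(l-r))
d=l-r;print('yaw from +y',np.degrees(np.arctan2(-d[0],d[1])))
for e in(L,R):
  g=e[0]-e[1];print('edge yaw',np.degrees(np.arctan2(g[1],g[0])),np.linalg.norm(g))
E
```

```text
disc [array([0.5653, 0.1514, 0.184 ]), array([0.5657, 0.1746, 0.184 ]), array([0.566 , 0.1283, 0.184 ]), array([0.588 , 0.1516, 0.184 ]), array([0.5416, 0.1513, 0.184 ])]
[[0.572  0.185  0.1855]
 [0.5515 0.183  0.1855]] [[0.5788 0.119  0.1855]
 [0.5588 0.117  0.1855]] [0.56174117 0.18398215 0.1855    ] [0.56879553 0.11800128 0.1855    ] [0.56526835 0.15099172 0.1855    ] 0.06635690835312737
yaw from +y 6.102607982820727
edge yaw 5.593986855109342 0.020663882287355016
edge yaw 5.740431788174758 0.02009603794531868
```

Call:
move_arm(motion="0.001 0.004 -0.1 0 0 0.065 0;0.001 0.004 -0.2 0 0 0.065 0;0.001 0.004 -0.28 0 0 0.065 0;0.001 0.004 -0.35 0 0 0.065 0;0.001 0.004 -0.386 0 0 0.065 0")

```text
time: 2.65
tcp_pos: [0.5636, 0.1497, 0.1546]
tcp_rot: [[0.995, 0.098, -0.004], [0.098, -0.995, -0.003], [-0.005, 0.003, -1.0]]
wrist_force: [-0.4, 0.4, 0.7]
grip_width: 1.0
```

```bash
python3 - <<'E'
from h import *
c=shot('wrist','w1'); s=get_state()
print(s['time'],s['tcp_pos'].round(4),s['tcp_rot'].round(4),s['wrist_force'],s['wrist_torque'],s['joint_pos'])
shot('scene','s1')
a=cv2.imread('pics/w1.png')[100:384,100:412]
b=cv2.imread('pics/s1.png')[150:250,215:315]
cv2.imwrite('pics/m1.png',cv2.hconcat([cv2.resize(a,(440,400)),cv2.resize(b,(360,400),interpolation=2)]))
E
```

```text
2.7 [0.5628 0.1495 0.1531] [[ 0.9952  0.0978 -0.0072]
 [ 0.0978 -0.9952 -0.0037]
 [-0.0075  0.003  -1.    ]] [-0.59288776 -0.33429809 -1.78663454] [0.02790319 0.05488    0.04071356] [-0.19137336  0.60322624 -0.16932417  1.7105234   0.12956423  0.84676995
 -1.89095651]
```

View pics/m1.png

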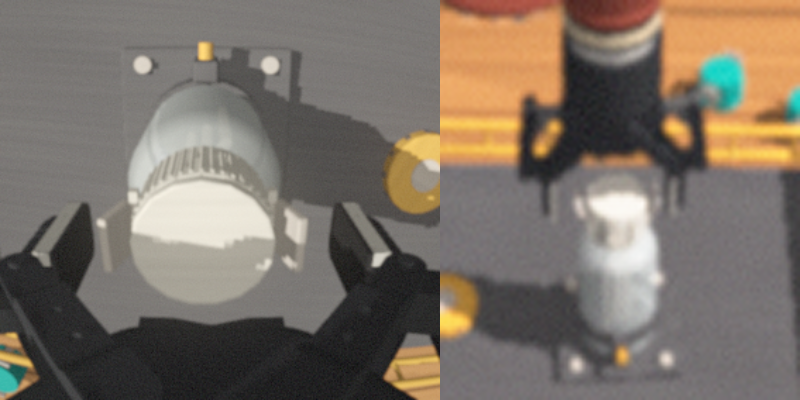

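The pads bracket the tabs but sit about 2.5 mm too far toward −y (gap 6 px on the left, 25 px on the right). I correct this first, then close in steps.

Call:
move_arm(motion="0.005 0.0065 0.001 0.0025 -0.005 0 0;0.005 0.0065 0.001 0.0025 -0.005 0 30;0.005 0.0065 0.001 0.0025 -0.005 0 40;0.005 0.0065 0.001 0.0025 -0.005 0 40;0.005 0.0065 0.001 0.0025 -0.005 0 40", force=25)

```text
time: 3.25
tcp_pos: [0.5676, 0.1557, 0.1578]
tcp_rot: [[0.995, 0.101, 0.008], [0.101, -0.995, 0.004], [0.009, -0.003, -1.0]]
wrist_force: [0.1, -1.0, 0.0]
grip_width: 0.838
```

```bash
python3 - <<'E'
from h import *
c=shot('wrist','w2'); s=get_state()
print(s['time'],s['tcp_pos'].round(4),s['tcp_rot'].round(4),s['wrist_force'],s['wrist_torque'],s['grip_width'])
a=cv2.imread('pics/w2.png')[210:310,160:330]
cv2.imwrite('pics/w2c.png',cv2.resize(a,(680,400),interpolation=2))
E
```

```text
3.3 [0.5675 0.1558 0.1577] [[ 0.9948  0.1012  0.0081]
 [ 0.1012 -0.9949  0.0039]
 [ 0.0085 -0.0031 -1.    ]] [ 0.32176952 -0.01002508  0.21356436] [-0.01237522  0.01088434 -0.03781684] 0.843499851047506
```

View pics/w2c.png

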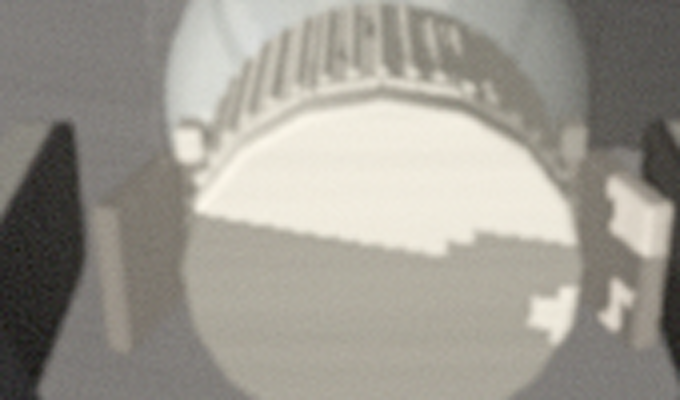

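Now it has overshot: the left gap is ~15 px and the right gap about 0, because the earlier reading was taken unsettled. I undo the correction and let it settle.

Call:
move_arm(motion="-0.006 -0.008 -0.003 -0.0025 0.005 -0.001 36;-0.006 -0.008 -0.003 -0.0025 0.005 -0.001 36;-0.006 -0.008 -0.003 -0.0025 0.005 -0.001 36;-0.006 -0.008 -0.003 -0.0025 0.005 -0.001 36;-0.006 -0.008 -0.003 -0.0025 0.005 -0.001 36")

```text
time: 3.8
tcp_pos: [0.565, 0.1526, 0.1561]
tcp_rot: [[0.995, 0.1, -0.0], [0.1, -0.995, 0.0], [-0.0, -0.0, -1.0]]
wrist_force: [0.8, -0.4, -0.1]
grip_width: 0.853
```

Call:
move_arm(motion="0 0 0 0 0 0 36;0 0 0 0 0 0 36;0 0 0 0 0 0 36;0 0 0 0 0 0 36;0 0 0 0 0 0 36")

```text
time: 4.3
tcp_pos: [0.565, 0.1525, 0.1561]
tcp_rot: [[0.995, 0.1, 0.0], [0.1, -0.995, 0.0], [0.0, -0.0, -1.0]]
wrist_force: [0.5, -0.0, 0.1]
grip_width: 0.855
```

```bash
python3 - <<'E'
from h import *
c=shot('wrist','w3'); s=get_state()
print(s['time'],s['tcp_pos'].round(4),s['tcp_rot'].round(4),s['wrist_force'],s['wrist_torque'],s['grip_width'])
a=cv2.imread('pics/w3.png')[210:310,160:330]
cv2.imwrite('pics/w3c.png',cv2.resize(a,(680,400),interpolation=2))
E
```

```text
4.35 [0.565  0.1525 0.1561] [[ 9.95e-01  9.97e-02  0.00e+00]
 [ 9.97e-02 -9.95e-01  1.00e-04]
 [ 1.00e-04 -1.00e-04 -1.00e+00]] [-0.29069093 -0.39294038 -0.77149567] [ 0.03949356  0.03942177 -0.03500494] 0.8589612391730461
```

View pics/w3c.png

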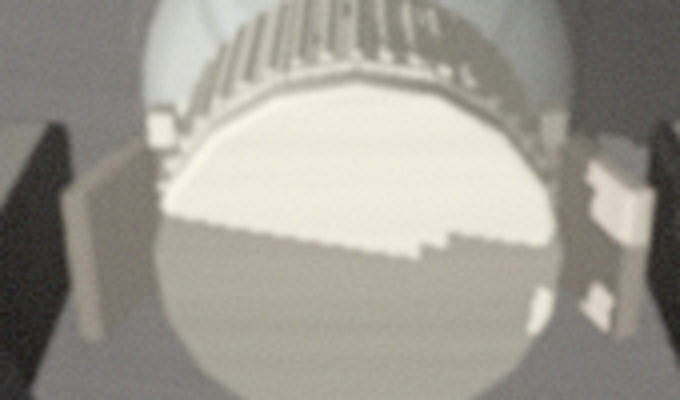

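Centred now: the tabs' outer edges are at 65 and 652, symmetric about the camera axis at 358. I close next.

Call:
move_arm(motion="0 0 0 0 0 0 55;0 0 0 0 0 0 65;0 0 0 0 0 0 75;0 0 0 0 0 0 85;0 0 0 0 0 0 90", force=25)

```text
time: 4.85
tcp_pos: [0.5656, 0.1527, 0.1578]
tcp_rot: [[0.995, 0.1, 0.002], [0.1, -0.995, 0.001], [0.002, -0.0, -1.0]]
wrist_force: [-2.0, -1.0, 8.1]
grip_width: 0.646
```

Call:
move_arm(motion="0 0 0 0 0 0 110;0 0 0 0 0 0 120;0 0 0 0 0 0 120;0 0 0 0 0 0 120;0 0 0 0 0 0 120", force=25)

```text
time: 5.35
tcp_pos: [0.5657, 0.1526, 0.158]
tcp_rot: [[0.995, 0.1, 0.002], [0.1, -0.995, 0.0], [0.002, -0.0, -1.0]]
wrist_force: [-1.5, -1.1, 8.4]
grip_width: 0.634
```

Stalled at about 54 mm, so the tabs are flat. I relieve the down-push slightly and turn the first 18°, which is short of any possible stop.

Call:
move_arm(motion="0 0 0.003 0 0 0.02 120;0 0 0.003 0 0 0.06 120;0 0 0.003 0 0 0.11 120;0 0 0.003 0 0 0.16 120;0 0 0.003 0 0 0.209 120", force=28)

```text
time: 5.85
tcp_pos: [0.5655, 0.1527, 0.1581]
tcp_rot: [[0.914, 0.405, 0.002], [0.405, -0.914, 0.0], [0.002, 0.0, -1.0]]
wrist_force: [-1.1, 1.0, 4.2]
grip_width: 0.627
```

```bash
cat > st.py <<'E'
from workcell import *
import numpy as np
s=get_state(); R=s['tcp_rot']
print(s['time'],'p',s['tcp_pos'].round(4),'yaw',np.degrees(np.arctan2(R[1,0],R[0,0])).round(2),'zax',R[:,2].round(4),'F',s['wrist_force'].round(2),'T',s['wrist_torque'].round(3),'w',round(float(s['grip_width']),3),'q7',s['joint_pos'][6].round(3),'e7',s['joint_efforts'][6].round(3),'v',np.abs(s['joint_velocities']).max().round(3))
E
python3 st.py
```

```text
5.85 p [0.5655 0.1527 0.1581] yaw 23.88 zax [ 1.5e-03  5.0e-04 -1.0e+00] F [-1.09  0.98  4.17] T [-0.067  0.102  0.02 ] w 0.627 q7 -1.636 e7 -0.355 v 0.585
```

Call:
move_arm(motion="0 0 0 0 0 0.015 120;0 0 0 0 0 0.03 120;0 0 0 0 0 0.045 120;0 0 0 0 0 0.058 120;0 0 0 0 0 0.058 120")

```text
time: 6.35
tcp_pos: [0.5656, 0.1527, 0.1581]
tcp_rot: [[0.877, 0.48, 0.002], [0.48, -0.877, 0.001], [0.002, 0.0, -1.0]]
wrist_force: [-0.6, 0.2, 5.8]
grip_width: 0.634
```

```bash
python3 st.py
```

```text
6.35 p [0.5656 0.1527 0.1581] yaw 28.67 zax [ 1.6e-03  6.0e-04 -1.0e+00] F [-0.63  0.2   5.76] T [-0.147  0.059  0.007] w 0.634 q7 -1.569 e7 0.011 v 0.006
```

Call:
move_arm(motion="0 0 0 0 0 0.015 120;0 0 0 0 0 0.03 120;0 0 0 0 0 0.045 120;0 0 0 0 0 0.058 120;0 0 0 0 0 0.058 120")

```text
time: 6.85
tcp_pos: [0.5657, 0.1527, 0.1581]
tcp_rot: [[0.832, 0.554, 0.002], [0.554, -0.832, 0.001], [0.002, 0.0, -1.0]]
wrist_force: [-1.1, 0.3, 5.3]
grip_width: 0.634
```

```bash
python3 st.py
```

```text
6.85 p [0.5657 0.1527 0.1581] yaw 33.67 zax [ 1.9e-03  7.0e-04 -1.0e+00] F [-1.05  0.26  5.33] T [-0.095  0.094  0.014] w 0.634 q7 -1.499 e7 0.009 v 0.007
```

Call:
move_arm(motion="0 0 0 0 0 0.015 120;0 0 0 0 0 0.03 120;0 0 0 0 0 0.045 120;0 0 0 0 0 0.058 120;0 0 0 0 0 0.058 120")

```text
time: 7.35
tcp_pos: [0.5657, 0.1528, 0.1581]
tcp_rot: [[0.781, 0.625, 0.002], [0.625, -0.781, 0.001], [0.002, 0.001, -1.0]]
wrist_force: [0.1, -0.1, 5.3]
grip_width: 0.63
```

```bash
python3 st.py
```

```text
7.35 p [0.5657 0.1528 0.1581] yaw 38.67 zax [ 2.e-03  9.e-04 -1.e+00] F [ 0.14 -0.13  5.28] T [-0.069  0.057  0.012] w 0.63 q7 -1.428 e7 0.004 v 0.006
```

Call:
move_arm(motion="0 0 0 0 0 0.015 120;0 0 0 0 0 0.03 120;0 0 0 0 0 0.045 120;0 0 0 0 0 0.058 120;0 0 0 0 0 0.058 120")

```text
time: 7.85
tcp_pos: [0.5658, 0.1529, 0.1581]
tcp_rot: [[0.723, 0.69, 0.002], [0.69, -0.723, 0.001], [0.002, 0.001, -1.0]]
wrist_force: [-0.6, -0.2, 5.7]
grip_width: 0.633
```

```bash
python3 st.py
```

```text
7.85 p [0.5658 0.1529 0.1581] yaw 43.66 zax [ 0.0021  0.001  -1.    ] F [-0.56 -0.21  5.71] T [-0.045  0.041  0.067] w 0.633 q7 -1.358 e7 0.002 v 0.007
```

Call:
move_arm(motion="0 0 0 0 0 0.015 120;0 0 0 0 0 0.03 120;0 0 0 0 0 0.045 120;0 0 0 0 0 0.058 120;0 0 0 0 0 0.058 120")

```text
time: 8.35
tcp_pos: [0.5658, 0.153, 0.1581]
tcp_rot: [[0.66, 0.751, 0.002], [0.751, -0.66, 0.001], [0.002, 0.001, -1.0]]
wrist_force: [0.7, -0.0, 5.5]
grip_width: 0.629
```

```bash
python3 st.py
```

```text
8.35 p [0.5658 0.153  0.1581] yaw 48.66 zax [ 0.0022  0.0011 -1.    ] F [ 0.75 -0.    5.46] T [ 0.097 -0.001  0.051] w 0.629 q7 -1.287 e7 -0.001 v 0.007
```

Call:
move_arm(motion="0 0 0 0 0 0.015 120;0 0 0 0 0 0.03 120;0 0 0 0 0 0.045 120;0 0 0 0 0 0.058 120;0 0 0 0 0 0.058 120")

```text
time: 8.85
tcp_pos: [0.5658, 0.153, 0.1581]
tcp_rot: [[0.593, 0.805, 0.002], [0.805, -0.593, 0.001], [0.002, 0.001, -1.0]]
wrist_force: [0.7, -0.2, 5.9]
grip_width: 0.634
```

```bash
python3 st.py
```

```text
8.85 p [0.5658 0.153  0.1581] yaw 53.65 zax [ 0.0022  0.0012 -1.    ] F [ 0.71 -0.25  5.88] T [ 0.047 -0.005  0.037] w 0.634 q7 -1.217 e7 -0.002 v 0.008
```

Call:
move_arm(motion="0 0 0 0 0 0.015 120;0 0 0 0 0 0.03 120;0 0 0 0 0 0.045 120;0 0 0 0 0 0.058 120;0 0 0 0 0 0.058 120")

```text
time: 9.35
tcp_pos: [0.5658, 0.153, 0.1581]
tcp_rot: [[0.521, 0.854, 0.002], [0.854, -0.521, 0.001], [0.002, 0.001, -1.0]]
wrist_force: [-0.5, 1.4, 5.2]
grip_width: 0.633
```

```bash
python3 st.py
```

```text
9.35 p [0.5658 0.153  0.1581] yaw 58.63 zax [ 0.0021  0.0012 -1.    ] F [-0.51  1.4   5.19] T [ 0.063 -0.008  0.017] w 0.633 q7 -1.146 e7 -0.003 v 0.005
```

Call:
move_arm(motion="0 0 0 0 0 0.015 120;0 0 0 0 0 0.03 120;0 0 0 0 0 0.045 120;0 0 0 0 0 0.058 120;0 0 0 0 0 0.058 120")

```text
time: 9.85
tcp_pos: [0.5653, 0.153, 0.1581]
tcp_rot: [[0.445, 0.896, 0.001], [0.896, -0.445, 0.001], [0.001, 0.0, -1.0]]
wrist_force: [-1.4, 1.2, 6.5]
grip_width: 0.629
```

```bash
python3 st.py
```

```text
9.85 p [0.5653 0.153  0.1581] yaw 63.59 zax [ 0.001  0.001 -1.   ] F [-1.41  1.24  6.48] T [ 0.003  0.244 -0.082] w 0.629 q7 -1.076 e7 0.101 v 0.006
```

Joint 7's effort stepped from 0 to 0.10 N m, which is probably the stop. I confirm with 1° more.

Call:
move_arm(motion="0 0 0 0 0 0.006 120;0 0 0 0 0 0.012 120;0 0 0 0 0 0.012 120")

```text
time: 10.15
tcp_pos: [0.5652, 0.153, 0.158]
tcp_rot: [[0.43, 0.903, 0.001], [0.903, -0.43, 0.001], [0.001, 0.0, -1.0]]
wrist_force: [-0.9, -0.7, 7.0]
grip_width: 0.629
```

```bash
python3 st.py
```

```text
10.15 p [0.5652 0.153  0.158 ] yaw 64.56 zax [ 8.0e-04  1.1e-03 -1.0e+00] F [-0.89 -0.7   6.96] T [ 0.036  0.209 -0.214] w 0.629 q7 -1.062 e7 0.24 v 0.002
```

Torque climbs with angle (0.10 to 0.24 N m per degree), so this is the stop, 58° on from the start. I back off about 1° and lift gently.

Call:
move_arm(motion="0 0 0 0 0 -0.012 120;0 0 0.002 0 0 -0.014 120;0 0 0.004 0 0 -0.014 120;0 0 0.006 0 0 -0.014 120;0 0 0.0075 0 0 -0.014 120")

```text
time: 10.65
tcp_pos: [0.565, 0.1527, 0.1595]
tcp_rot: [[0.448, 0.894, -0.0], [0.894, -0.448, 0.001], [0.0, -0.001, -1.0]]
wrist_force: [2.7, 1.9, -4.4]
grip_width: 0.631
```

```bash
python3 st.py
```

```text
10.65 p [0.565  0.1527 0.1595] yaw 63.4 zax [-5.e-04  6.e-04 -1.e+00] F [ 2.68  1.95 -4.44] T [ 0.468 -0.496 -0.095] w 0.631 q7 -1.077 e7 0.077 v 0.016
```

Call:
move_arm(motion="0 0 0.001 0 0 -0.003 120;0 0 0.002 0 0 -0.005 120;0 0 0.003 0 0 -0.005 120;0 0 0.003 0 0 -0.005 120")

```text
time: 11.05
tcp_pos: [0.5649, 0.1526, 0.1617]
tcp_rot: [[0.454, 0.891, 0.0], [0.891, -0.454, 0.0], [0.0, -0.0, -1.0]]
wrist_force: [1.3, 2.5, -1.4]
grip_width: 0.635
```

```bash
python3 st.py
```

```text
11.05 p [0.5649 0.1526 0.1617] yaw 62.97 zax [ 1.e-04  2.e-04 -1.e+00] F [ 1.33  2.49 -1.38] T [ 0.457 -0.373  0.029] w 0.635 q7 -1.082 e7 0.025 v 0.002
```

Call:
move_arm(motion="0 0 0.003 0 0 0 120;0 0 0.006 0 0 0 120;0 0 0.01 0 0 0 120;0 0 0.0125 0 0 0 120;0 0 0.0125 0 0 0 120")

```text
time: 11.55
tcp_pos: [0.5647, 0.1527, 0.1668]
tcp_rot: [[0.454, 0.891, -0.0], [0.891, -0.454, 0.0], [0.0, -0.0, -1.0]]
wrist_force: [0.7, 0.5, -1.6]
grip_width: 0.627
```

```bash
python3 st.py
```

```text
11.55 p [0.5647 0.1527 0.1668] yaw 62.97 zax [-3.e-04  2.e-04 -1.e+00] F [ 0.7   0.5  -1.59] T [ 0.47   0.023 -0.038] w 0.627 q7 -1.079 e7 -0.005 v 0.001
```

Free. I lift the rest of the way slowly, to 40 mm, and then look.

Call:
move_arm(motion="0 0 0.015 0 0 0 120;0 0 0.035 0 0 0 120;0 0 0.055 0 0 0 120;0 0 0.078 0 0 0 120;0 0 0.1 0 0 0 120")

```text
time: 12.05
tcp_pos: [0.5651, 0.1521, 0.2076]
tcp_rot: [[0.455, 0.89, 0.001], [0.89, -0.455, -0.0], [-0.0, 0.001, -1.0]]
wrist_force: [-0.8, -0.8, -1.0]
grip_width: 0.633
```

Call:
move_arm(motion="0 0 0.05 0 0 0 120;0 0 0.11 0 0 0 120;0 0 0.17 0 0 0 120;0 0 0.2 0 0 0 120;0 0 0.2 0 0 0 120")

```text
time: 12.55
tcp_pos: [0.5658, 0.1529, 0.2887]
tcp_rot: [[0.455, 0.891, 0.004], [0.891, -0.455, 0.001], [0.003, 0.003, -1.0]]
wrist_force: [0.2, 0.2, -1.4]
grip_width: 0.631
```

```bash
python3 st.py; python3 - <<'E'
from h import *
shot('wrist','w4');shot('scene','s4')
a=cv2.imread('pics/w4.png')[180:340,150:350]
b=cv2.imread('pics/s4.png')[120:260,200:330]
cv2.imwrite('pics/m4.png',cv2.hconcat([cv2.resize(a,(430,400),interpolation=2),cv2.resize(b,(370,400),interpolation=2)]))
E
```

```text
12.55 p [0.5658 0.1529 0.2887] yaw 62.95 zax [ 0.0041  0.0012 -1.    ] F [ 0.17  0.19 -1.4 ] T [ 0.018 -0.017 -0.029] w 0.631 q7 -1.009 e7 0.023 v 0.059
```

View pics/m4.png

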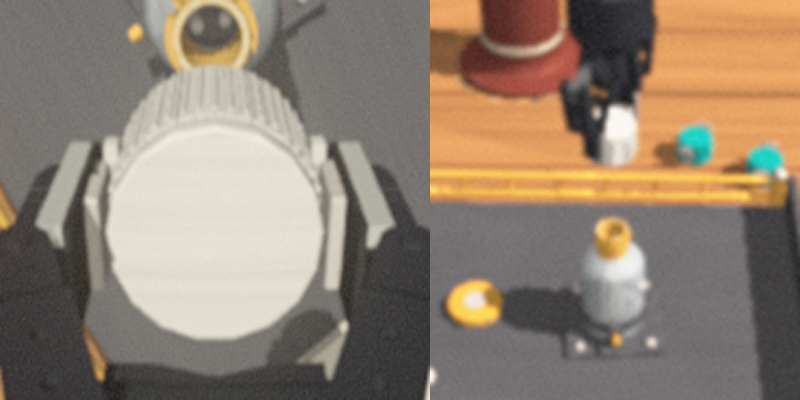

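The cap is off, upright in the pads, with its tabs flat. The brass collar is bare on the jar, and everything else is in place. Carry it to the tray.

Call:
move_arm(motion="-0.008 -0.07 0 0 0 0 120;-0.018 -0.16 0 0 0 0 120;-0.028 -0.25 0 0 0 0 120;-0.038 -0.34 0 0 0 0 120;-0.048 -0.43 0 0 0 0 120")

```text
time: 13.15
tcp_pos: [0.5445, -0.0212, 0.2848]
tcp_rot: [[0.455, 0.891, -0.004], [0.891, -0.455, -0.0], [-0.002, -0.003, -1.0]]
wrist_force: [0.9, -0.1, -1.0]
grip_width: 0.632
```

Call:
move_arm(motion="-0.01 -0.09 0 0 0 0 120;-0.02 -0.18 0 0 0 0 120;-0.03 -0.27 0 0 0 0 120;-0.04 -0.36 0 0 0 0 120;-0.044 -0.417 0 0 0 0 120")

```text
time: 13.65
tcp_pos: [0.5262, -0.1902, 0.2845]
tcp_rot: [[0.458, 0.889, -0.004], [0.889, -0.458, -0.001], [-0.003, -0.004, -1.0]]
wrist_force: [0.5, 0.1, -1.0]
grip_width: 0.633
```

Call:
move_arm(motion="0 0 -0.07 0 0 0 120;0 0 -0.16 0 0 0 120;0 0 -0.26 0 0 0 120;0 0 -0.34 0 0 0 120;0 0 -0.4 0 0 0 120")

```text
time: 14.15
tcp_pos: [0.5256, -0.1859, 0.1227]
tcp_rot: [[0.455, 0.891, -0.006], [0.891, -0.455, 0.002], [-0.001, -0.006, -1.0]]
wrist_force: [1.1, -0.8, -0.2]
grip_width: 0.634
```

Call:
move_arm(motion="0 0 -0.02 0 0 0 120;0 0 -0.04 0 0 0 120;0 0 -0.04 0 0 0 120;0 0 -0.04 0 0 0 120;0 0 -0.04 0 0 0 120")

```text
time: 14.65
tcp_pos: [0.529, -0.1865, 0.1117]
tcp_rot: [[0.455, 0.891, 0.002], [0.891, -0.455, -0.001], [0.0, 0.002, -1.0]]
wrist_force: [0.3, -0.3, -1.2]
grip_width: 0.634
```

```bash
python3 st.py; python3 - <<'E'
from h import *
shot('scene','s5');shot('side','d5')
a=cv2.imread('pics/s5.png')[150:270,100:250]
b=cv2.imread('pics/d5.png')[85:185,205:330]
cv2.imwrite('pics/m5.png',cv2.hconcat([cv2.resize(x,(400,320),interpolation=2) for x in(a,b)]))
E
```

```text
14.65 p [ 0.529  -0.1865  0.1117] yaw 62.96 zax [ 2.4e-03 -7.0e-04 -1.0e+00] F [ 0.33 -0.31 -1.23] T [-0.016  0.007 -0.03 ] w 0.634 q7 -0.498 e7 0.0 v 0.004
```

View pics/m5.png

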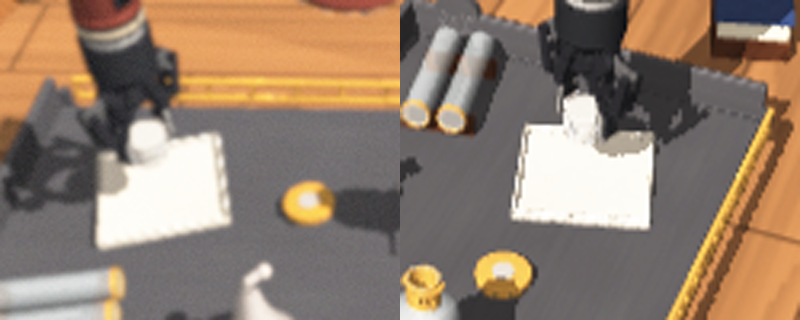

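The cap is over the middle of the tray. I lower it until it touches.

Call:
move_arm(motion="0 0 -0.03 0 0 0 120;0 0 -0.065 0 0 0 120;0 0 -0.1 0 0 0 120;0 0 -0.125 0 0 0 120;0 0 -0.138 0 0 0 120")

```text
time: 15.25
tcp_pos: [0.5272, -0.186, 0.0534]
tcp_rot: [[0.455, 0.891, -0.003], [0.891, -0.455, 0.001], [-0.001, -0.003, -1.0]]
wrist_force: [-0.0, -0.2, -0.6]
grip_width: 0.631
```

Call:
move_arm(motion="0 0 0 0 0 0 120;0 0 0 0 0 0 120;0 0 -0.003 0 0 0 120;0 0 -0.005 0 0 0 120;0 0 -0.005 0 0 0 120")

```text
time: 15.75
tcp_pos: [0.5283, -0.1864, 0.0536]
tcp_rot: [[0.455, 0.891, 0.0], [0.891, -0.455, -0.0], [0.0, 0.0, -1.0]]
wrist_force: [0.4, -0.6, -0.1]
grip_width: 0.629
```

```bash
python3 st.py
```

```text
15.75 p [ 0.5283 -0.1864  0.0536] yaw 62.95 zax [ 5.e-04 -2.e-04 -1.e+00] F [ 0.36 -0.6  -0.11] T [ 0.016  0.002 -0.044] w 0.629 q7 -0.54 e7 -0.002 v 0.002
```

Call:
move_arm(motion="0 0 -0.0015 0 0 0 120;0 0 -0.003 0 0 0 120;0 0 -0.003 0 0 0 120;0 0 -0.003 0 0 0 120")

```text
time: 16.15
tcp_pos: [0.5281, -0.1863, 0.0521]
tcp_rot: [[0.455, 0.891, -0.0], [0.891, -0.455, 0.0], [0.0, -0.0, -1.0]]
wrist_force: [-0.8, -0.4, -1.5]
grip_width: 0.632
```

```bash
python3 st.py
```

```text
16.15 p [ 0.5281 -0.1863  0.0521] yaw 62.96 zax [-1.e-04  1.e-04 -1.e+00] F [-0.77 -0.37 -1.54] T [ 0.017 -0.049  0.021] w 0.632 q7 -0.541 e7 -0.0 v 0.002
```

Not touching yet.

Call:
move_arm(motion="0 0 -0.0015 0 0 0 120;0 0 -0.003 0 0 0 120;0 0 -0.003 0 0 0 120;0 0 -0.003 0 0 0 120")

```text
time: 16.55
tcp_pos: [0.5282, -0.1863, 0.0509]
tcp_rot: [[0.455, 0.891, -0.0], [0.891, -0.455, 0.0], [0.0, -0.0, -1.0]]
wrist_force: [-0.7, 0.4, -0.1]
grip_width: 0.633
```

```bash
python3 st.py
```

```text
16.55 p [ 0.5282 -0.1863  0.0509] yaw 62.96 zax [-0.e+00  1.e-04 -1.e+00] F [-0.74  0.37 -0.15] T [ 0.014 -0.067  0.011] w 0.633 q7 -0.542 e7 -0.0 v 0.003
```

Call:
move_arm(motion="0 0 -0.0015 0 0 0 120;0 0 -0.0025 0 0 0 120;0 0 -0.0025 0 0 0 120;0 0 -0.0025 0 0 0 120")

```text
time: 16.95
tcp_pos: [0.5282, -0.1863, 0.0501]
tcp_rot: [[0.455, 0.891, 0.0], [0.891, -0.455, -0.0], [-0.0, 0.0, -1.0]]
wrist_force: [-1.0, -0.2, 1.9]
grip_width: 0.633
```

```bash
python3 st.py
```

```text
16.95 p [ 0.5282 -0.1863  0.0501] yaw 62.96 zax [ 2.e-04 -1.e-04 -1.e+00] F [-1.05 -0.25  1.89] T [ 0.052  0.096 -0.018] w 0.633 q7 -0.543 e7 -0.003 v 0.002
```

Contact at the predicted height (force went from −1.5 to +1.9 N). I open slowly, then rise.

Call:
move_arm(motion="0 0 0 0 0 0 90;0 0 0 0 0 0 80;0 0 0 0 0 0 70;0 0 0 0 0 0 60;0 0 0 0 0 0 50")

```text
time: 17.45
tcp_pos: [0.5283, -0.1863, 0.0499]
tcp_rot: [[0.455, 0.891, 0.0], [0.891, -0.455, 0.0], [0.0, 0.0, -1.0]]
wrist_force: [0.1, -0.1, -0.3]
grip_width: 0.803
```

Call:
move_arm(motion="0 0 0 0 0 0 30;0 0 0 0 0 0 10;0 0 0 0 0 0 0;0 0 0 0 0 0 0;0 0 0 0 0 0 0")

```text
time: 17.95
tcp_pos: [0.5282, -0.1863, 0.0499]
tcp_rot: [[0.455, 0.891, 0.0], [0.891, -0.455, 0.0], [0.0, 0.0, -1.0]]
wrist_force: [0.2, 0.0, -1.1]
grip_width: 1.002
```

```bash
python3 st.py
```

```text
17.95 p [ 0.5282 -0.1863  0.0499] yaw 62.96 zax [ 1.e-04  1.e-04 -1.e+00] F [ 0.16  0.01 -1.08] T [ 0.016 -0.02  -0.022] w 1.002 q7 -0.543 e7 -0.0 v 0.002
```

Call:
move_arm(motion="0 0 0.03 0 0 0 0;0 0 0.08 0 0 0 0;0 0 0.16 0 0 0 0;0 0 0.24 0 0 0 0;0 0 0.32 0 0 0 0")

```text
time: 18.45
tcp_pos: [0.5281, -0.1862, 0.18]
tcp_rot: [[0.454, 0.891, 0.001], [0.891, -0.454, -0.0], [0.0, 0.0, -1.0]]
wrist_force: [1.9, -1.4, -0.1]
grip_width: 0.999
```

Call:
move_arm(motion="0 0 0.1 0 0 0 0;0 0 0.2 0 0 0 0;0 0 0.25 0 0 0 0;0 0 0.25 0 0 0 0;0 0 0.25 0 0 0 0")

```text
time: 18.95
tcp_pos: [0.5277, -0.1862, 0.2781]
tcp_rot: [[0.455, 0.891, -0.0], [0.891, -0.455, -0.0], [-0.0, 0.0, -1.0]]
wrist_force: [0.5, -0.1, -0.9]
grip_width: 1.0
```

```bash
python3 st.py; python3 - <<'E'
from h import *
shot('wrist','w6');shot('scene','s6')
a=cv2.imread('pics/w6.png'); b=cv2.imread('pics/s6.png')[150:320,40:360]
cv2.imwrite('pics/m6.png',cv2.vconcat([cv2.resize(a[90:384],(512,294)),cv2.resize(b,(512,272))]))
E
```

```text
18.95 p [ 0.5277 -0.1862  0.2781] yaw 62.96 zax [-1.e-04 -3.e-04 -1.e+00] F [ 0.5  -0.15 -0.95] T [ 0.011  0.038 -0.041] w 1.0 q7 -0.391 e7 0.003 v 0.034
```

View pics/m6.png

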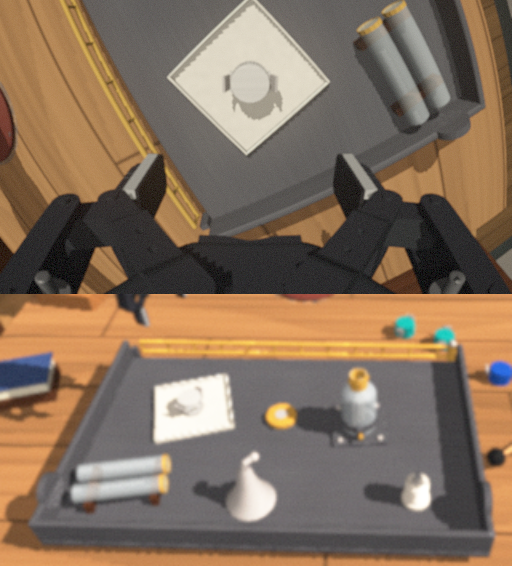

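The cap stands upright in the middle of the tray at wrist-view (250,83). All the bystanders are in place and the gripper is clear.

```bash
python3 -c "
from workcell import *
print(hand_in())"
```

```text
the job is handed in; nothing more can be done
None
```

The cap is off the fork jar and standing open end down in the middle of the white tray, and the job is handed in at about 19 s of the 72 s allowed.

- **Squeeze and turn:** The gripper squeezed both tabs flat, at about 54 mm. I turned the cap anticlockwise about 58° until the resistance rose from 0 to 0.10 and then 0.24 N m. That peak, on the 1° I used to confirm the stop, was above the 0.1 N m said to be plenty.
- **Lift and placing:** I backed off about 1° and lifted straight up, with at most about 4.5 N of pull. I then lowered the cap until I felt light contact (about 2 N), opened slowly and moved clear.
- **Last checks:** The final pictures show the cap upright in the tray, the collar bare on the jar, the bystanders where they were, and the gripper well clear.
- **What disagreed:** During alignment I over-corrected by about 3 mm, because one position reading was taken before the arm had settled. I fixed that before closing the gripper, and the wrist force reading stayed near zero at that point.

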